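# Seat and knock home the taper burr of a spice mill

### The arm

A 6-joint arm with a two-finger parallel gripper is mounted at the origin on the work surface. World frame = base frame: x ahead of the robot, y to its left, z up, the work surface at z = 0. Lengths are in m, angles in degrees, forces in N, time in s.
With the tool pointing down it reaches from about 0.4 to 0.825 m from the base axis. Payload 7 kg.
Tool frame: the origin (TCP) lies at the very end of the fingers, on their centre line; the grasp point (between the pads) lies 19 mm behind it (ctrl.grip_point_offset is the distance from the TCP to the grasp point, in m); x points along the fingers, z is the direction in which the jaws open and shut, and the axes are right-handed (so a half turn about x gives the same grasp; the last joint's range is limited). The gripper opens to 88 mm and grips with 3 to 60 N. Pads are 19 mm wide; open, the fingers measure 130 mm over their backs; the gripper's body (78 mm by 193 mm) begins 47 mm behind the grasp point.
Start: joints at [-53.509, 20.546, 0.682, 0, -70.136, -16.507], TCP at [0.231, -0.634, 0.227] pointing down, gripper open.
Joint ranges: [-176.03, 176.03], [-82.01, 121.73], [-58.28, 71.71], [-173.87, 95.51], [-174.79, -0.11], [-173.66, 173.66]. Speed limits (degrees/s): [136.94, 136.94, 172.46, 180, 180, 180].

### API

Orientations are given as [roll, pitch, yaw] about the fixed x, y, z axes, in that order (R = Rz(yaw) Ry(pitch) Rx(roll)).
In Python, from plant import get_obs, snapshot, calibration, close_job, ctrl gives the robot as it stands.
- The arm moves only by the tool move_arm, never from a script. Its argument "commands" is a list that holds one entry, the list of rows, each a list of 4 numbers: the shift along the tool's x, y, z in cm, then the turn about the tool's x in rad. In form: [[[dx, dy, dz, spin], ...]]. A call has 1 to 8 rows; each row shifts and turns the commanded pose from where the row before left it, along the tool's axes as they then stand; what a row does not reach is not made up. A row lasts 1/10 s, in which the tool goes at most 50 mm and 8.59 degrees, less where a joint would pass 70% of its speed; a pose out of reach is approached as far as the arm can. A call with a gripper value outside its range is refused whole. "jaw" is the finger opening in cm, from 0 to 8.76, set as the call begins (left out, the last holds). The fingers move at their own pace and stop on an object; the grip force is fixed at half the most. Time passes only in rows, so rows that do not move let the fingers close. It gives the time, the measured TCP pose, the force and the opening at its end, in the units of the state.
- get_obs(): the state, without advancing time (a new reading comes with each control period).
- snapshot(name): name is "scene" or "top" or "wrist"; returns (picture, depth): 384x512x3 uint8, red, green, blue; 384x512 float32, m along the optical axis (not along the pixel's ray), 0 where there is no reading.
- calibration(name): a dict with "mtx" (3x3 intrinsics, pixels), "k1" (the pictures are not rectified: a ray, as slopes to the right and down, at radius r is drawn at 1 + k1 r^2 times it, then the intrinsics apply), "T" (4x4, takes a point from camera to world coordinates); the wrist camera has in their place "tool_from_camera" (4x4, takes a point from camera to tool coordinates, whose origin is the TCP and whose axes are the tool frame's). Camera axes: x right, y up, looking along -z (the intrinsics and any distortion apply to the point x, -y, -z); pixel columns grow to the right and rows downward; lengths in m; the calibration is good to about 2 mm. A picture is of the moment at which its call begins: read the wrist's pose just before it. calibration takes no time and is no camera call.
- close_job(): hands the job in, once; it reports no verdict.
The state is a dict: "clock": time; "joint_pos": joint angles; "qvel": joint speeds; "tau": joint torques, N m; "tool_pos": TCP position; "orientation": TCP orientation; "force": force on the tool from outside, world axes, zero at the start; "moment": the same for the moment, N m; "opening": finger opening in m.
Only numpy, scipy, OpenCV 4.12 (cv2) and the standard library are available. Lean on these libraries where they do the work, as an engineer would, in place of code of your own. Each camera call takes 0.05 s, during which the arm holds its last target. There are 200 camera calls.

### The job

Take the grinding burr out of its wooden block, set its tapered shank lightly in the spindle socket of the spice mill and let go of it. Then tap it down on its head with the brass pestle, gently, never with a hard knock and not by pushing with the gripper itself, until its collar sits right down on the spindle nose and the taper is locked. Finally stand the pestle upright on the counter away from the mill, and do not disturb the other things.

Things in the scene. Friction and masses are not known exactly. Their poses are not given: they have to be found in the camera images.
- burr: Steel grinding burr, 350 g give or take a third, turned about its z axis (from shank up to head). Origin on the axis at the underside of its collar. Collar 40 mm in diameter, 6 mm high; above it a fluted cone from 38 to 26 mm in diameter (6 to 24 mm up), then the head. It starts hanging upright in the wooden block, collar on the block's top, with up to 2 mm of side play.
- burr_head (a point): Centre of the flat top of the burr's plain cylindrical head, 58 mm above the burr's origin. The head is 26 mm in diameter and 34 mm high (24 to 58 mm above the origin): the place to grip, and the top is the place to tap.
- burr_tip (a point): Lower end of the burr's tapered shank, 40 mm below its origin. The shank is 18 mm in diameter at the collar and 12.4 mm at 37 mm down, with a blunt tip 9 mm wide.
- block: Fixed beech block 90 x 90 x 55 mm with a 22 mm hole through its middle in which the burr hangs at the start. Origin at the centre of its underside, on the counter.
- pestle: Solid brass pestle, 400 g give or take a third, 120 mm high, standing upright on the counter on its wide end. Origin at the centre of its flat foot, z up. Foot 40 mm in diameter and 18 mm high, narrowing to a plain 24 mm round shaft from 40 mm up to the flat top at 120 mm. Grip it by the shaft and tap with the foot.
- mill: Fixed spice mill, cover off, on a dark plinth that lifts it 0 to 25 mm off the counter. Origin on the spindle axis at the housing's underside. Grey housing 170 mm (x) by 140 mm (y), 55 mm high, centred on the spindle, a shallow aluminium rim 132 mm wide and 8 mm high on it, and a motor hump 75 x 120 mm, 90 mm high, centred 115 mm from the spindle towards the mill's own +x.
- nose (a point): Centre of the flat upper face of the mill's upright spindle nose, 100 mm above the mill's origin (so 100 to 125 mm above the counter): a steel ring 48 mm outside, 30 mm inside. Driven home, the burr's collar lands on this face, a hard stop. Set in lightly by hand, the burr stops with its collar about 8 mm (6 to 10) above it.
- socket (a point): Centre of the rim of the springy taper sleeve in the nose (26 mm outside, 30 mm long, bore 17.4 mm at the rim, narrowing 1.5 mm per 10 mm); starts 4 mm above the nose face. It grips the shank; both go down together against friction: no motion below about 13 N of push on the head, then about 15 N plus 0.5 N per mm/s of speed. No spring back. Pushing the head with over 40 N spoils the burr.
- jar: Closed amber glass jar with a white cap, 64 mm in diameter, 90 mm high; leave it alone. Origin at the centre of its foot.
- tin: Closed plain metal tin, 72 mm in diameter, 100 mm high; leave it alone. Origin at the centre of its foot.
- weight: Brass balance weight with a small knob, 40 mm in diameter, 50 mm high; leave it alone. Origin at the centre of its foot.
Things that resemble listed ones, but are neither listed nor needed, are in the scene too. Leave any red look-alike of the burr alone.

How it is judged:
By the outcome, as a careful person would: the job done as asked, in the order asked, and still so for the second after the job is handed in, with the robot touching nothing.
It also fails if it takes over 67 s, if anything falls off the work surface, if the arm or the gripper's body presses on something with over 40 N, if the wrist force passes 120 N, or if a joint passes its speed limit or range.

## Working session

There is one attempt and no reset: what is moved stays moved. The work goes in short steps, Python scripts to look and compute and a tool call to move; the robot and the scene stay as the last step left them, time stands still between calls to the robot, and variables do not carry over. Pictures are saved under pics/ and viewed, about 8 in all and at most 12, crops included, and the job is handed in when it is done.

Besides the shell and the picture viewer there is one more tool, called after "Request:" by a JSON object that holds its "name" and its "arguments". move_arm: Moves the arm, as the interface text tells. Its arguments: {"type":"object","properties":{"commands":{"type":"array"},"jaw":{"type":"number"}},"required":["commands"]}

```bash
mkdir -p pics; ls; cat > h.py <<'E'
import numpy as np, cv2
from plant import get_obs, snapshot, calibration, close_job, ctrl
from scipy.spatial.transform import Rotation as R
def tool():
    o=get_obs(); T=np.eye(4); T[:3,:3]=R.from_euler('xyz',o['orientation'],degrees=True).as_matrix(); T[:3,3]=o['tool_pos']; return T
def shot(n):
    c=calibration(n); T=tool()@np.array(c['tool_from_camera']) if n=='wrist' else np.array(c['T'])
    p,d=snapshot(n); return p,d,(np.array(c['mtx']),c['k1'],T)
def ray(cam,u,v):
    K,k1,T=cam; q=cv2.undistortPoints(np.array([[[u,v]]],float),K,np.array([k1,0,0,0.]))[0,0]
    return T[:3,3],T[:3,:3]@np.array([q[0],-q[1],-1])
def onz(cam,u,v,z):
    o,d=ray(cam,u,v); return o+d*(z-o[2])/d[2]
def cloud(cam,d):
    K,k1,T=cam; h,w=d.shape; vv,uu=np.mgrid[:h,:w]
    q=cv2.undistortPoints(np.stack([uu,vv],-1).reshape(-1,1,2).astype(float),K,np.array([k1,0,0,0.])).reshape(h,w,2)
    P=np.stack([q[...,0]*d,-q[...,1]*d,-d],-1); W=P@T[:3,:3].T+T[:3,3]; W[d==0]=np.nan; return W
def proj(cam,P):
    K,k1,T=cam; p=T[:3,:3].T@(np.array(P)-T[:3,3]); x,y=p[0]/-p[2],-p[1]/-p[2]; s=1+k1*(x*x+y*y)
    return K[0,0]*x*s+K[0,2],K[1,1]*y*s+K[1,2]
def save(n,p,s=1):
    cv2.imwrite('pics/'+n,cv2.resize(p[...,::-1],None,fx=s,fy=s,interpolation=cv2.INTER_CUBIC))
E
python3 - <<'E'
from h import *
print(get_obs())
a,da,ca=shot('top'); b,db,cb=shot('scene')
save('top.png',a,1.5); save('scene.png',b,1.5)
np.savez('s.npz',a=a,da=da,b=b,db=db)
print(ca,cb)
E
```

```text
pics
{'clock': 0.0, 'joint_pos': array([-5.35085623e+01,  2.05905955e+01,  6.32500592e-01, -1.97693495e-02,
       -7.01366682e+01, -1.65051688e+01]), 'qvel': array([ 0.11944147, -0.01856736,  0.00354955,  0.05675746,  0.01543952,
       -0.04531311]), 'tau': array([ 1.42976420e-03, -5.82725823e+01,  2.93052900e+01,  6.99705496e+00,
        6.90956818e-03, -1.80312009e-04]), 'tool_pos': array([ 0.23048714, -0.63389067,  0.22562361]), 'orientation': array([  5.41095789,  89.9034311 , 115.39049422]), 'force': array([ 0.7612559 , -0.40546494,  0.15511928]), 'moment': array([-0.00374248,  0.02841262, -0.01985809]), 'opening': 0.08736696988160297}
(array([[443.40597506,   0.        , 258.14632101],
       [  0.        , 443.40597506, 195.64300074],
       [  0.        ,   0.        ,   1.        ]]), -0.09839460548094553, array([[ 0.00506651,  0.9976138 , -0.06885512,  0.47917758],
       [-0.99998408,  0.00488331, -0.00282882, -0.03740999],
       [-0.00248582,  0.06886835,  0.99762266,  1.12066852],
       [ 0.        ,  0.        ,  0.        ,  1.        ]])) (array([[488.24268087,   0.        , 257.06314501],
       [  0.        , 488.24268087, 186.83547772],
       [  0.        ,   0.        ,   1.        ]]), -0.15336042860254653, array([[ 0.8249814 , -0.39617928,  0.40304797,  0.97707738],
       [ 0.56512269,  0.5700962 , -0.59634441, -0.65936946],
       [ 0.00648318,  0.7197446 ,  0.69420867,  0.85906644],
       [ 0.        ,  0.        ,  0.        ,  1.        ]]))
```

View pics/top.png

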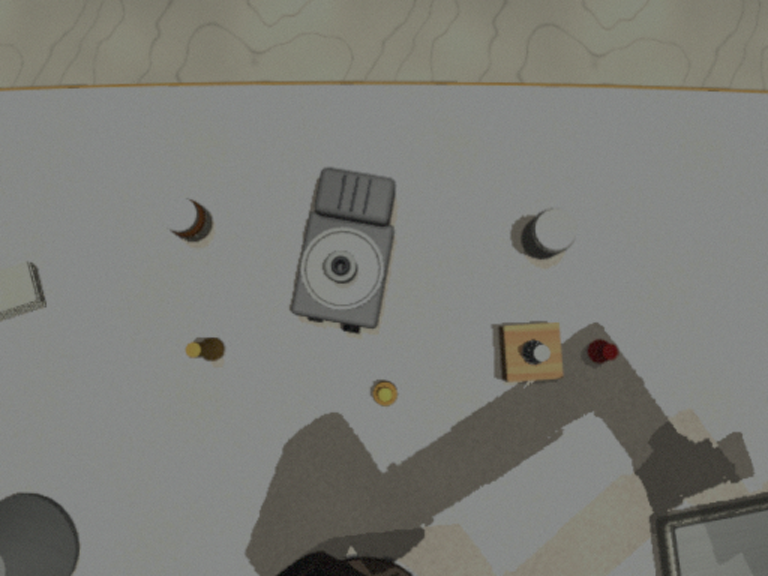

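View pics/scene.png

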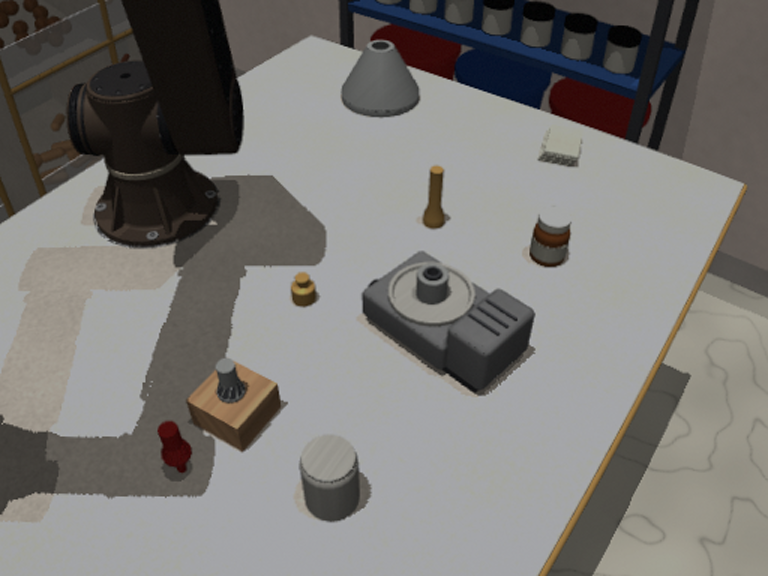

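Top view (shown at 1.5x): the burr's pale head in the wooden block is at (541,352), with the red look-alike loose at (603,350), so I rule that one out. The pestle's top is at (194,349) and its foot at (210,349). The weight with a knob at (385,392) could be taken for the pestle, but it's too short. The nose is at (341,266), the jar at (190,215) and the tin at (553,230). The scene view agrees with all of these.

```bash
python3 - <<'E'
from h import *
s=np.load('s.npz')
cams={}
for n in('top','scene'):
    c=calibration(n); cams[n]=(np.array(c['mtx']),c['k1'],np.array(c['T']))
for n,D,pts in(('top','da',dict(burr=(541,352),pestle=(194,349),nose=(341,266),weight=(385,392),tin=(553,230),jar=(184,214),red=(608,350),block=(515,370),hump=(355,195),counter=(450,330),rim=(372,266))),
             ('scene','db',dict(burr=(226,362),pestle=(436,170),nose=(433,270),weight=(303,278),tin=(330,455),jar=(555,217),red=(168,428),block=(250,400),hump=(500,310),counter=(600,400)))):
    W=cloud(cams[n],s[D])
    for k,(u,v) in pts.items():
        u,v=int(u/1.5),int(v/1.5); w=W[v-25:v+26,u-25:u+26].reshape(-1,3); w=w[~np.isnan(w[:,0])]
        z=W[v,u,2]; m=W[v-14:v+15,u-14:u+15].reshape(-1,3); m=m[(abs(m[:,2]-z)<.004)]
        print(n,k,W[v,u].round(4),'mid',((m.min(0)+m.max(0))/2).round(4),'ext',np.ptp(m,0).round(3),len(m)) if len(m) else print(n,k,'nodepth')
c=[s['a'][150:270,110:440],]
a=s['a'][200:265,100:160];b=s['a'][200:265,325:425]
cr=np.hstack([a,b,s['a'][150:215,195:260]]);save('crop.png',cr,3.4)
E
```

```text
top burr [ 0.4623 -0.2671  0.1122] mid [ 0.46   -0.2685  0.1125] ext [0.023 0.025 0.007] 105
top pestle [0.464  0.2588 0.1185] mid [0.4617 0.2594 0.1186] ext [0.023 0.023 0.008] 88
top nose [0.5963 0.0403 0.0661] mid [0.5962 0.0403 0.067 ] ext [0.068 0.068 0.006] 301
top weight [ 0.3957 -0.03    0.0491] mid [ 0.3921 -0.0312  0.0494] ext [0.022 0.022 0.007] 75
top tin [ 0.6507 -0.2907  0.1006] mid [ 0.6512 -0.2939  0.1006] ext [0.062 0.063 0.008] 539
top jar [0.6767 0.2901 0.0893] mid [0.6756 0.2968 0.0893] ext [0.056 0.056 0.008] 411
top red [ 0.4644 -0.3761  0.0983] mid [ 0.4609 -0.3799  0.098 ] ext [0.025 0.026 0.007] 91
top block [ 0.4325 -0.239   0.0535] mid [ 0.4396 -0.2476  0.0536] ext [0.053 0.05  0.008] 334
top hump [0.7015 0.0176 0.1075] mid [0.7024 0.0178 0.1062] ext [0.067 0.066 0.005] 197
top counter [ 0.4954 -0.1406 -0.0032] mid [ 0.4955 -0.1406 -0.0026] ext [0.071 0.072 0.007] 578
top rim [ 0.5959 -0.0101  0.0716] mid [ 0.5961 -0.005   0.0716] ext [0.068 0.057 0.008] 465
scene burr [ 0.4565 -0.2676  0.1125] mid [ 0.4609 -0.2731  0.1124] ext [0.027 0.025 0.007] 107
scene pestle [0.462  0.2527 0.12  ] mid [0.4623 0.2558 0.1189] ext [0.024 0.025 0.006] 39
scene nose [0.5871 0.0414 0.1106] mid [0.5925 0.0352 0.1107] ext [0.047 0.048 0.008] 221
scene weight [ 0.3955 -0.0347  0.0503] mid [ 0.3912 -0.0338  0.05  ] ext [0.023 0.023 0.007] 59
scene tin [ 0.6526 -0.2956  0.1006] mid [ 0.6517 -0.3     0.1004] ext [0.064 0.065 0.008] 741
scene jar [0.676  0.296  0.0876] mid [0.6763 0.2935 0.0878] ext [0.054 0.06  0.007] 249
scene red [ 0.4616 -0.3819  0.0985] mid [ 0.4608 -0.3838  0.0981] ext [0.026 0.025 0.007] 128
scene block [ 0.4882 -0.2665  0.0535] mid [ 0.4803 -0.2681  0.0536] ext [0.056 0.084 0.008] 502
scene hump [0.7066 0.0331 0.1045] mid [0.7078 0.0271 0.1044] ext [0.067 0.09  0.008] 567
scene counter [ 0.8797  0.0521 -0.0014] mid [ 0.8793  0.0528 -0.0013] ext [0.083 0.106 0.008] 822
```

View pics/crop.png

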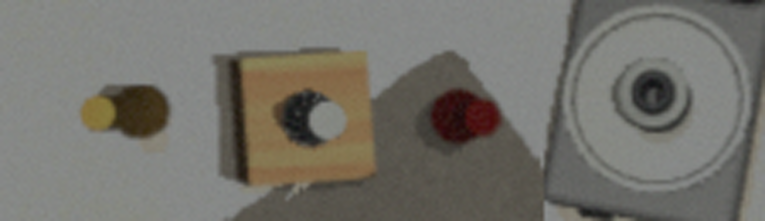

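Burr head at about (0.461, -0.271), top at z 0.113, which matches the expected 55+58 mm. The nose is at about (0.593, 0.037), z 0.111, and the pestle's top at about (0.462, 0.257), z 0.119. Both heights fit as well. I'll move above the burr.

```bash
cat >> h.py <<'E'
def go(P,n=None):
    T=tool(); print('tool-axes cm to go:',(T[:3,:3].T@(np.array(P)-T[:3,3])*100).round(2))
E
python3 - <<'E'
from h import *
print(tool().round(3)); go([.461,-.271,.24]); print(np.array(calibration('wrist')['tool_from_camera']).round(3))
E
```

```text
[[-0.001 -0.94  -0.342  0.231]
 [ 0.001 -0.342  0.94  -0.634]
 [-1.     0.     0.002  0.226]
 [ 0.     0.     0.     1.   ]]
tool-axes cm to go: [ -1.4  -34.06  26.24]
[[ 0.     0.292 -0.956 -0.157]
 [ 0.     0.956  0.292  0.079]
 [ 1.    -0.     0.    -0.001]
 [ 0.     0.     0.     1.   ]]
```

Request:
{"name": "move_arm", "arguments": {"commands": [[[0,-4,3,0],[0,-4,3,0],[0,-4,3,0],[0,-4,3,0],[0,-4,3,0],[0,-4,3,0],[0,-4,3,0],[0,-4,3,0]]], "jaw": 8.7}}

```text
clock: 0.9
tool_pos: [0.4499, -0.2974, 0.2265]
orientation: [1.8, 90.0, 111.8]
force: [1.8, -0.5, 1.0]
opening: 0.0868
```

```bash
python3 - <<'E'
from h import *
print(get_obs()['tool_pos']);go([.461,-.271,.24])
E
```

```text
[ 0.44990869 -0.29744365  0.22651751]
tool-axes cm to go: [-1.35 -1.95  2.11]
```

Request:
{"name": "move_arm", "arguments": {"commands": [[[-0.5,-1,1.1,0],[-0.5,-1,1,0],[0,0,0,0],[0,0,0,0]]]}}

```text
clock: 1.3
tool_pos: [0.4607, -0.2732, 0.2366]
orientation: [-113.6, 90.0, -3.6]
force: [0.2, -0.6, -0.2]
opening: 0.0872
```

```bash
cat >> h.py <<'E'
def disc(n,guess,z,r,tag,mask=None):
    """wrist view: points of the cloud near guess at height z; print centre"""
    p,d,cam=shot(n); W=cloud(cam,d)
    m=(np.hypot(W[...,0]-guess[0],W[...,1]-guess[1])<r)&(abs(W[...,2]-z)<.004)
    print(tag,'n',m.sum())
    if m.sum()>20:
        m8=m.astype(np.uint8)*255; c=max(cv2.findContours(m8,cv2.RETR_EXTERNAL,cv2.CHAIN_APPROX_NONE)[0],key=cv2.contourArea)
        (u,v),ax,_=cv2.fitEllipse(c); zz=np.median(W[m][:,2])
        print(tag,'ellipse px',round(u),round(v),np.round(ax),'pos',onz(cam,u,v,zz).round(4),'ext',np.ptp(W[m],0).round(3))
    return p,d,cam,W
E
python3 - <<'E'
from h import *
print(get_obs()['tool_pos'])
p,d,cam,W=disc('wrist',(.461,-.271),.1125,.03,'burr')
save('w1.png',p)
E
```

```text
[ 0.46072772 -0.27324318  0.23664176]
burr n 414
burr ellipse px 259 187 [22. 22.] pos [ 0.4594 -0.271   0.1119] ext [0.025 0.025 0.006]
```

View pics/w1.png

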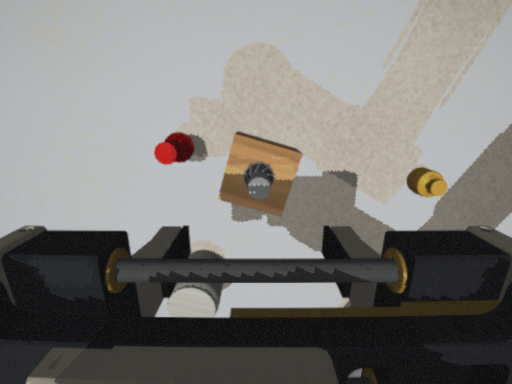

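The wrist view shows the burr's head at (259,187) in the wooden block and the red look-alike well clear at (165,152). Descending onto the head.

```bash
python3 - <<'E'
from h import *
go([.4597,-.271,.080])
E
```

```text
tool-axes cm to go: [15.64 -0.02  0.26]
```

Request:
{"name": "move_arm", "arguments": {"commands": [[[2.5,0,0.26,0],[2.5,0,0,0],[2.5,0,0,0],[2.5,0,0,0],[2,0,0,0],[2,0,0,0],[1.6,0,0,0],[0,0,0,0]]]}}

```text
clock: 2.15
tool_pos: [0.4577, -0.2711, 0.0782]
orientation: [56.2, 89.7, 166.0]
force: [-0.1, -0.1, 0.5]
opening: 0.0873
```

Request:
{"name": "move_arm", "arguments": {"commands": [[[0,0,0,0],[0,0,0,0],[0,0,0,0],[0,0,0,0],[0,0,0,0],[0,0,0,0],[0,0,0,0],[0,0,0,0]]], "jaw": 2.0}}

```text
clock: 2.95
tool_pos: [0.4601, -0.2704, 0.0806]
orientation: [94.8, 90.0, -155.2]
force: [0.3, -0.2, 0.1]
opening: 0.0287
```

Request:
{"name": "move_arm", "arguments": {"commands": [[[0,0,0,0],[0,0,0,0],[0,0,0,0],[-0.5,0,0,0],[-1.5,0,0,0]]]}}

```text
clock: 3.45
tool_pos: [0.4585, -0.2699, 0.0992]
orientation: [52.0, 89.8, 161.9]
force: [0.2, 0.8, -3.3]
opening: 0.0246
```

Request:
{"name": "move_arm", "arguments": {"commands": [[[-3,0,0,0],[-3,0,0,0],[-3,0,0,0],[-3,0,0,0],[-1,0,0,0],[0,0,0,0],[0,0,0,0]]]}}

```text
clock: 4.15
tool_pos: [0.4592, -0.2699, 0.2289]
orientation: [37.5, 89.9, 147.5]
force: [-0.7, -0.1, -4.7]
opening: 0.0246
```

```bash
python3 - <<'E'
from h import *
o=get_obs();print(o['tool_pos'],o['force'],o['opening']);go([.593,.037,.235])
p,d,cam,W=disc('wrist',(.593,.037),.1107,.028,'nose')
for n in('top','scene'):
    p,d,cam,W=disc(n,(.593,.037),.1107,.028,n); c=proj(cam,(.593,.037,.11)); print(n,'nose px',c)
    np.savez(n+'n.npz',p=p,d=d)
E
```

```text
[ 0.45922091 -0.26992934  0.22888151] [-0.65312511 -0.10563991 -4.67572364] 0.024633314099635015
tool-axes cm to go: [ -0.6  -23.05  24.28]
nose n 0
top n 220
top ellipse px 227 177 [20. 20.] pos [0.5918 0.037  0.112 ] ext [0.047 0.046 0.008]
top nose px (np.float64(227.05121675048798), np.float64(176.3235574956771))
scene n 225
scene ellipse px 288 183 [15. 21.] pos [0.5933 0.033  0.1117] ext [0.047 0.047 0.008]
scene nose px (np.float64(289.209556667434), np.float64(182.34858909116852))
```

Request:
{"name": "move_arm", "arguments": {"commands": [[[-0.5,-2.9,3,0],[-0.5,-2.9,3,0],[-0.5,-2.9,3,0],[-0.5,-2.9,3,0],[0,-2.9,3,0],[0,-2.9,3,0],[0,-2.9,3,0],[0,-2.7,3.2,0]]]}}

```text
clock: 5.1
tool_pos: [0.5937, 0.0372, 0.2491]
orientation: [91.3, 89.9, -158.7]
force: [1.0, 0.1, -3.8]
opening: 0.0248
```

Request:
{"name": "move_arm", "arguments": {"commands": [[[0,0,0,0],[0,0,0,0],[0,0,0,0]]]}}

```text
clock: 5.4
tool_pos: [0.593, 0.0352, 0.2496]
orientation: [91.0, 89.9, -159.0]
force: [-0.1, -0.5, -3.6]
opening: 0.0246
```

```bash
python3 - <<'E'
from h import *
o=get_obs();print(o['tool_pos'],o['force']);T=tool();print(T.round(3))
p,d,cam,W=disc('wrist',(.593,.036),.111,.028,'nose')
print(proj(cam,(.593,.036,.111)))
save('w2.png',p); np.savez('w2.npz',p=p,d=d)
go([.593,.036,.24])
E
```

```text
[0.59301647 0.03517982 0.24957732] [-0.07750353 -0.51700095 -3.6091717 ]
[[-0.002 -0.94  -0.342  0.593]
 [-0.001 -0.342  0.94   0.035]
 [-1.     0.002 -0.     0.25 ]
 [ 0.     0.     0.     1.   ]]
nose n 916
nose ellipse px 258 182 [37. 41.] pos [0.5895 0.0354 0.111 ] ext [0.045 0.047 0.008]
(np.float64(257.0054283808829), np.float64(184.864043290335))
tool-axes cm to go: [ 1.   -0.03  0.11]
```

View pics/w2.png

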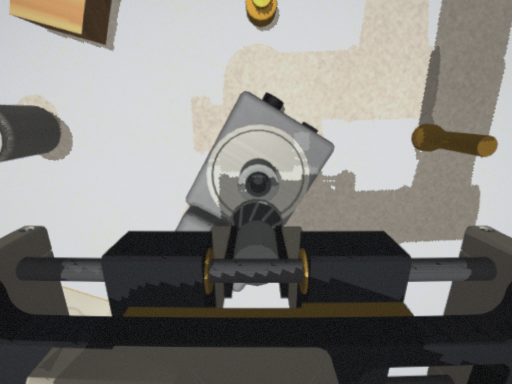

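```bash
python3 - <<'E'
from h import *
from scipy.optimize import least_squares
s=np.load('w2.npz');p=s['p'];c=calibration('wrist');T=np.array(c['tool_from_camera'])
Tt=tool();cam=(np.array(c['mtx']),c['k1'],Tt@T)
W=cloud(cam,s['d'])
m=((abs(W[...,2]-.111)<.006)&(np.hypot(W[...,0]-.593,W[...,1]-.036)<.03)).astype(np.uint8)
ct=max(cv2.findContours(m,cv2.RETR_EXTERNAL,cv2.CHAIN_APPROX_NONE)[0],key=cv2.contourArea)[:,0]
ct=ct[ct[:,1]<188]   # upper arc not hidden by burr
P=np.array([onz(cam,u,v,.111)[:2] for u,v in ct])
f=least_squares(lambda q:np.hypot(P[:,0]-q[0],P[:,1]-q[1])-q[2],[.593,.036,.024],loss='soft_l1',f_scale=.001)
print('nose outer circle',f.x.round(4),len(P))
h=W[...,2]; print('nose z',np.nanmedian(h[m>0]), 'bins',np.histogram(h[m>0],bins=np.arange(.105,.119,.001)))
g=cv2.cvtColor(p,cv2.COLOR_RGB2GRAY)
for nm,z in(('tip',-.065),('collar',-.025),('headtop',.033)):
    print(nm,np.round(proj(cam,Tt[:3,3]+[0,0,z]),1))
print('bore rim', proj(cam,(.593,.036,.115)))
save('w2c.png',p[150:270,190:330],5)
E
```

```text
nose outer circle [0.5906 0.0354 0.0229] 67
nose z 0.11144530416925 bins (array([ 18,  17,  25,  21,  63, 228, 336, 113,  30,  67,  96,  34,   0]), array([0.105, 0.106, 0.107, 0.108, 0.109, 0.11 , 0.111, 0.112, 0.113,
       0.114, 0.115, 0.116, 0.117, 0.118]))
tip [256.5 206. ]
collar [256.6 224. ]
headtop [256.9 267.3]
bore rim (np.float64(257.2822191430604), np.float64(185.65655788093386))
```

View pics/w2c.png

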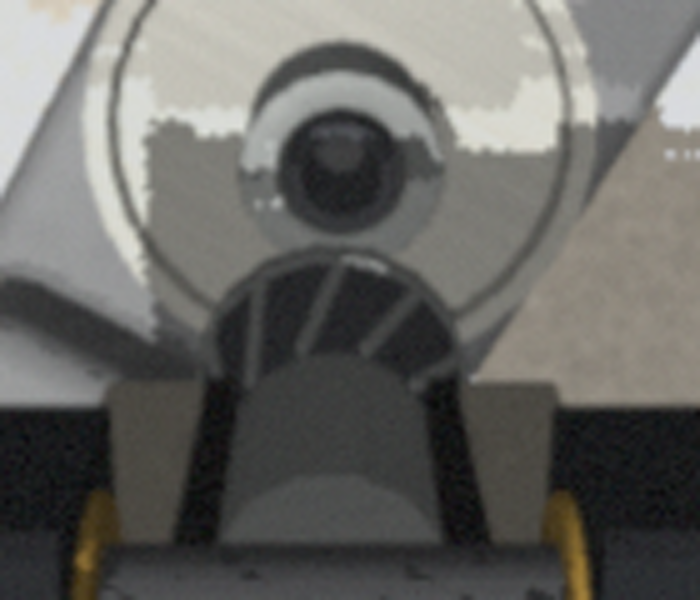

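```bash
python3 - <<'E'
from h import *
c=calibration('wrist');Tt=tool();cam=(np.array(c['mtx']),c['k1'],Tt@np.array(c['tool_from_camera']))
inv=np.linalg.inv(Tt)
def t(P): return ((inv@np.r_[P,1])[:3]*1000).round(1)
z=Tt[2,3]
for dz in(.025,.019): print('collar near edge, tool mm',t(onz(cam,257.4,199.4,z-dz)))
H=onz(cam,258.4,184.0,.1115); print('hole',H.round(4),t(H))
for px in((231.6,192),(283.4,192)): pass
# head top edge (px crop 340,475)
print('head top near edge(340,355 crop)?',t(onz(cam,190+340/5,150+475/5,z+.033)))
print('cone top/ head base near edge',t(onz(cam,190+337/5,150+355/5,z-.001)))
E
```

```text
collar near edge, tool mm [25.  19.2  0.6]
collar near edge, tool mm [19.  21.1  0.5]
hole [0.5916 0.0369 0.1115] [138.5   0.5   2.4]
head top near edge(340,355 crop)? [-33.   13.3   0.6]
cone top/ head base near edge [ 1.  12.5  0.4]
```

Burr axis and bore: the bore centre is at tool offset (y +0.5, z +2.4) mm and the burr axis at about (0, 0.5) mm, so I shift and descend.

Request:
{"name": "move_arm", "arguments": {"commands": [[[1,0.05,0.19,0],[1.5,0,0,0],[1.5,0,0,0],[1.5,0,0,0],[1,0,0,0],[1,0,0,0],[0,0,0,0],[0,0,0,0]]]}}

```text
clock: 6.25
tool_pos: [0.5926, 0.0371, 0.1758]
orientation: [-157.6, 90.0, -47.7]
force: [0.1, -0.2, -4.5]
opening: 0.0246
```

Request:
{"name": "move_arm", "arguments": {"commands": [[[0.4,0,0,0],[0.4,0,0,0],[0.4,0,0,0],[0.3,0,0,0],[0.2,0,0,0],[0,0,0,0],[0,0,0,0]]]}}

```text
clock: 6.95
tool_pos: [0.5925, 0.0372, 0.1586]
orientation: [-163.4, 90.0, -53.4]
force: [0.6, -0.7, -4.0]
opening: 0.0246
```

Request:
{"name": "move_arm", "arguments": {"commands": [[[0.3,0,0,0],[0.3,0,0,0],[0.2,0,0,0],[0.1,0,0,0],[0,0,0,0]]]}}

```text
clock: 7.45
tool_pos: [0.5921, 0.0372, 0.1492]
orientation: [81.4, 90.0, -168.6]
force: [-0.8, -0.3, -4.3]
opening: 0.0245
```

Request:
{"name": "move_arm", "arguments": {"commands": [[[0.1,0,0,0],[0,0,0,0],[0,0,0,0]]]}}

```text
clock: 7.75
tool_pos: [0.5922, 0.0372, 0.1484]
orientation: [76.9, 90.0, -173.1]
force: [-1.8, 0.5, -3.9]
opening: 0.025
```

Request:
{"name": "move_arm", "arguments": {"commands": [[[0.1,0,0,0],[0,0,0,0]]]}}

```text
clock: 7.95
tool_pos: [0.5923, 0.0372, 0.1475]
orientation: [86.7, 90.0, -163.3]
force: [-3.7, 0.2, -2.6]
opening: 0.0247
```

Request:
{"name": "move_arm", "arguments": {"commands": [[[0,0.05,0.02,0],[0.05,0,0,0],[0,0,0,0]]]}}

```text
clock: 8.25
tool_pos: [0.592, 0.0372, 0.1471]
orientation: [-122.5, 90.0, -12.5]
force: [-1.6, -1.1, -2.6]
opening: 0.0245
```

Request:
{"name": "move_arm", "arguments": {"commands": [[[0.05,0,0,0],[0,0,0,0]]]}}

```text
clock: 8.45
tool_pos: [0.5919, 0.0372, 0.1466]
orientation: [-152.3, 90.0, -42.3]
force: [-1.5, -0.7, -3.2]
opening: 0.0246
```

Request:
{"name": "move_arm", "arguments": {"commands": [[[0.05,0,0,0],[0,0,0,0]]]}}

```text
clock: 8.65
tool_pos: [0.5919, 0.0372, 0.1461]
orientation: [177.7, 90.0, -72.3]
force: [-2.1, -1.8, -2.4]
opening: 0.0245
```

Request:
{"name": "move_arm", "arguments": {"commands": [[[0.05,0.04,-0.01,0],[0,0,0,0]]]}}

```text
clock: 8.85
tool_pos: [0.5917, 0.0371, 0.1455]
orientation: [-89.2, 90.0, 20.8]
force: [-0.6, -0.5, -3.9]
opening: 0.0247
```

Request:
{"name": "move_arm", "arguments": {"commands": [[[0.05,0,0,0],[0,0,0,0]]]}}

```text
clock: 9.05
tool_pos: [0.5917, 0.0371, 0.1451]
orientation: [-94.4, 90.0, 15.6]
force: [0.1, -1.0, -3.3]
opening: 0.0244
```

Request:
{"name": "move_arm", "arguments": {"commands": [[[0.05,0,0,0],[0,0,0,0]]]}}

```text
clock: 9.25
tool_pos: [0.5917, 0.037, 0.1447]
orientation: [-100.4, 90.0, 9.6]
force: [-1.2, -1.0, -1.4]
opening: 0.0246
```

Request:
{"name": "move_arm", "arguments": {"commands": [[[0.05,0,0,0],[0,0,0,0]]]}}

```text
clock: 9.45
tool_pos: [0.5917, 0.0371, 0.1443]
orientation: [-101.3, 90.0, 8.7]
force: [0.0, -1.7, -1.0]
opening: 0.0249
```

Request:
{"name": "move_arm", "arguments": {"commands": [[[0.03,0,0,0],[0,0,0,0]]]}}

```text
clock: 9.65
tool_pos: [0.5917, 0.0371, 0.1441]
orientation: [-105.9, 90.0, 4.1]
force: [-2.2, 0.0, 0.9]
opening: 0.0245
```

Request:
{"name": "move_arm", "arguments": {"commands": [[[0.04,0,0,0],[0,0,0,0],[0,0,0,0]]]}}

```text
clock: 9.95
tool_pos: [0.5918, 0.0371, 0.1437]
orientation: [-100.0, 90.0, 10.0]
force: [-2.1, -0.6, 4.1]
opening: 0.0247
```

It is seated with about 8 N, below the 13 N at which it starts to slide. Releasing and rising.

Request:
{"name": "move_arm", "arguments": {"commands": [[[0,0,0,0],[0,0,0,0],[0,0,0,0],[0,0,0,0],[0,0,0,0],[0,0,0,0],[0,0,0,0]]], "jaw": 7}}

```text
clock: 10.65
tool_pos: [0.5916, 0.037, 0.1433]
orientation: [-57.4, 90.0, 52.5]
force: [-0.0, 0.1, -0.1]
opening: 0.0692
```

Request:
{"name": "move_arm", "arguments": {"commands": [[[-2,0,0,0],[-3,0,0,0],[-3,0,0,0],[-3,0,0,0],[-2,0,0,0],[0,0,0,0],[0,0,0,0]]]}}

```text
clock: 11.35
tool_pos: [0.5915, 0.0371, 0.2735]
orientation: [-63.0, 89.9, 47.0]
force: [0.4, -0.2, -1.2]
opening: 0.0698
```

```bash
python3 - <<'E'
from h import *
o=get_obs();print(o['tool_pos'],o['force'],o['opening'])
for n in('wrist','top','scene'):
    p,d,cam,W=disc(n,(.592,.037),.177,.03,n+' burr')
    if n=='wrist': w=p[100:260,170:350]
    if n=='scene': u,v=map(int,proj(cam,(.592,.037,.13))); q=p[v-80:v+80,u-90:u+90]
save('w3.png',np.hstack([w,q]),2.2)
go([.462,.257,.25])
E
```

```text
[0.59148968 0.03714496 0.27350691] [ 0.41955976 -0.16075558 -1.17236197] 0.06979067606691006
wrist burr n 487
wrist burr ellipse px 255 194 [24. 25.] pos [0.5912 0.036  0.1752] ext [0.025 0.025 0.004]
top burr n 11
scene burr n 80
scene burr ellipse px 290 161 [ 8. 11.] pos [0.593  0.034  0.1764] ext [0.024 0.026 0.006]
tool-axes cm to go: [ 2.23  4.6  25.09]
```

View pics/w3.png

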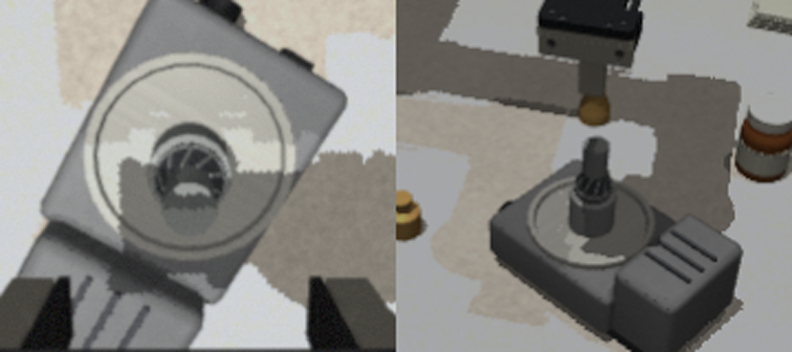

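The burr stands upright in the nose at (255,194) in the wrist picture, head top at z about 0.176, so the collar is about 7 mm above the face. Next, the pestle.

Request:
{"name": "move_arm", "arguments": {"commands": [[[0,0.7,4,0],[0,0.7,4,0],[0,0.8,4,0],[0.5,0.8,4,0],[0.5,0.8,4,0],[0.5,0.8,4,0],[0.5,0,1.1,0],[0,0,0,0]]], "jaw": 8}}

```text
clock: 12.3
tool_pos: [0.4614, 0.2582, 0.252]
orientation: [112.8, 89.9, -137.1]
force: [-0.1, 0.4, -0.0]
opening: 0.0804
```

Request:
{"name": "move_arm", "arguments": {"commands": [[[0,0,0,0],[0,0,0,0]]]}}

```text
clock: 12.5
tool_pos: [0.463, 0.2564, 0.2533]
orientation: [141.7, 90.0, -108.4]
force: [0.1, -0.6, 0.3]
opening: 0.0802
```

```bash
python3 - <<'E'
from h import *
print(get_obs()['tool_pos'])
p,d,cam,W=disc('wrist',(.462,.257),.119,.03,'pestle')
go([.462,.257,.08])
E
```

```text
[0.46301291 0.25637004 0.25325818]
pestle n 330
pestle ellipse px 258 184 [20. 20.] pos [0.4612 0.2583 0.1188] ext [0.023 0.023 0.005]
tool-axes cm to go: [17.34  0.08  0.1 ]
```

Request:
{"name": "move_arm", "arguments": {"commands": [[[2.5,0.09,0.2,0],[3,0,0,0],[3,0,0,0],[3,0,0,0],[2.5,0,0,0],[2,0,0,0],[1.4,0,0,0],[0,0,0,0]]]}}

```text
clock: 13.35
tool_pos: [0.4606, 0.257, 0.0776]
orientation: [116.6, 89.8, -133.6]
force: [0.0, 0.4, -1.5]
opening: 0.08
```

Request:
{"name": "move_arm", "arguments": {"commands": [[[0,0,0,0],[0,0,0,0],[0,0,0,0],[0,0,0,0],[0,0,0,0],[0,0,0,0],[0,0,0,0],[0,0,0,0]]], "jaw": 1.8}}

```text
clock: 14.15
tool_pos: [0.461, 0.2589, 0.0794]
orientation: [-38.0, 90.0, 72.0]
force: [-0.5, 1.1, 0.4]
opening: 0.0236
```

Request:
{"name": "move_arm", "arguments": {"commands": [[[0,0,0,0],[0,0,0,0],[-0.5,0,0,0],[-1,0,0,0],[-2,0,0,0],[0,0,0,0]]]}}

```text
clock: 14.75
tool_pos: [0.4622, 0.2598, 0.1169]
orientation: [-69.2, 89.8, 40.8]
force: [0.5, 1.1, -4.6]
opening: 0.0236
```

Request:
{"name": "move_arm", "arguments": {"commands": [[[-3,0,0,0],[-4,0,0,0],[-4,0,0,0],[-4,0,0,0],[-3,0,0,0],[0,0,0,0]]]}}

```text
clock: 15.35
tool_pos: [0.4626, 0.2599, 0.2987]
orientation: [-68.5, 89.6, 41.5]
force: [0.9, 0.5, -4.3]
opening: 0.0235
```

```bash
python3 - <<'E'
from h import *
print(get_obs()['tool_pos'],get_obs()['force']); go([.5917,.0368,.28])
E
```

```text
[0.46255825 0.2598833  0.29867391] [ 0.92519582  0.52387656 -4.33590583]
tool-axes cm to go: [  1.83  -4.49 -25.39]
```

Request:
{"name": "move_arm", "arguments": {"commands": [[[0,-0.6,-3.6,0],[0,-0.6,-3.6,0],[0,-0.6,-3.6,0],[0,-0.6,-3.6,0],[0,-0.6,-3.6,0],[0,-0.6,-3.6,0],[0,-0.6,-2.7,0],[0,-0.3,-1.1,0]]]}}

```text
clock: 16.15
tool_pos: [0.5902, 0.0333, 0.2919]
orientation: [83.6, 89.8, -166.5]
force: [-0.0, 0.9, -5.6]
opening: 0.0232
```

Request:
{"name": "move_arm", "arguments": {"commands": [[[0,0,0,0],[0,0,0,0],[0,0,0,0]]]}}

```text
clock: 16.45
tool_pos: [0.5895, 0.0363, 0.2938]
orientation: [53.3, 90.0, 163.4]
force: [-0.2, 0.8, -4.7]
opening: 0.0233
```

```bash
python3 - <<'E'
from h import *
o=get_obs();print(o['tool_pos'],o['force']); go([.5917,.0368,.262]); print(tool().round(4))
p,d,cam=shot('scene'); u,v=map(int,proj(cam,(.592,.037,.19))); q=p[v-75:v+75,u-80:u+80]
p,d,cam=shot('wrist'); u,v=map(int,proj(cam,(.592,.037,.19)));print(u,v)
q2=p[120:270,170:330]
save('w4.png',np.hstack([q,q2]),2.4)
E
```

```text
[0.58952935 0.03626084 0.29384602] [-0.18779651  0.84602458 -4.73539614]
tool-axes cm to go: [ 3.18 -0.22 -0.03]
[[-8.000e-04 -9.395e-01 -3.425e-01  5.895e-01]
 [ 2.000e-04 -3.425e-01  9.395e-01  3.630e-02]
 [-1.000e+00  6.000e-04  5.000e-04  2.938e-01]
 [ 0.000e+00  0.000e+00  0.000e+00  1.000e+00]]
256 195
```

View pics/w4.png

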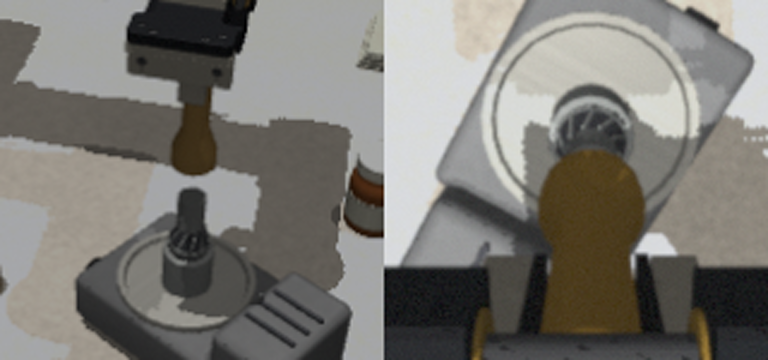

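The pestle's foot is centred over the burr in both views and upright. Bringing it down slowly.

Request:
{"name": "move_arm", "arguments": {"commands": [[[0.8,-0.2,-0.03,0],[0.8,0,0,0],[0.7,0,0,0],[0.4,0,0,0],[0.3,0,0,0],[0,0,0,0],[0,0,0,0]]]}}

```text
clock: 17.25
tool_pos: [0.5922, 0.0358, 0.2645]
orientation: [-121.8, 90.0, -11.8]
force: [-0.7, 0.0, -5.0]
opening: 0.0232
```

Request:
{"name": "move_arm", "arguments": {"commands": [[[0.1,0,0,0],[0.1,0,0,0],[0.1,0,0,0],[0.1,0,0,0],[0,0,0,0]]]}}

```text
clock: 17.75
tool_pos: [0.592, 0.0358, 0.2602]
orientation: [74.7, 90.0, -175.3]
force: [0.3, 0.0, -4.5]
opening: 0.0234
```

Request:
{"name": "move_arm", "arguments": {"commands": [[[0.1,0,0,0],[0.1,0,0,0],[0,0,0,0]]]}}

```text
clock: 18.05
tool_pos: [0.592, 0.0358, 0.2582]
orientation: [75.3, 90.0, -174.7]
force: [-0.7, 0.2, -4.4]
opening: 0.0235
```

Request:
{"name": "move_arm", "arguments": {"commands": [[[0.1,0,0,0],[0,0,0,0]]]}}

```text
clock: 18.25
tool_pos: [0.592, 0.0358, 0.2572]
orientation: [67.2, 90.0, 177.2]
force: [0.0, 0.4, -5.1]
opening: 0.0232
```

Request:
{"name": "move_arm", "arguments": {"commands": [[[0.1,0,0,0],[0,0,0,0]]]}}

```text
clock: 18.45
tool_pos: [0.592, 0.0358, 0.2562]
orientation: [65.6, 90.0, 175.6]
force: [-0.0, 0.1, -4.7]
opening: 0.0234
```

Request:
{"name": "move_arm", "arguments": {"commands": [[[0.1,0,0,0],[0,0,0,0]]]}}

```text
clock: 18.65
tool_pos: [0.5922, 0.0358, 0.2555]
orientation: [-115.2, 90.0, -5.2]
force: [-0.7, -0.1, -4.4]
opening: 0.0236
```

Request:
{"name": "move_arm", "arguments": {"commands": [[[0.1,0,0,0],[0,0,0,0]]]}}

```text
clock: 18.85
tool_pos: [0.5924, 0.0358, 0.255]
orientation: [-107.2, 89.9, 2.8]
force: [-0.5, 0.2, 0.4]
opening: 0.0232
```

Request:
{"name": "move_arm", "arguments": {"commands": [[[0.1,0,0,0],[0,0,0,0]]]}}

```text
clock: 19.05
tool_pos: [0.5926, 0.0358, 0.2543]
orientation: [-108.4, 89.9, 1.6]
force: [-1.1, 0.2, 5.2]
opening: 0.0235
```

Request:
{"name": "move_arm", "arguments": {"commands": [[[0.05,0,0,0],[0.05,0,0,0],[0.05,0,0,0],[0.05,0,0,0]]]}}

```text
clock: 19.45
tool_pos: [0.593, 0.0358, 0.2533]
orientation: [-108.3, 89.8, 1.7]
force: [-2.0, 0.8, 10.7]
opening: 0.0238
```

Request:
{"name": "move_arm", "arguments": {"commands": [[[0.05,0,0,0],[0.05,0,0,0]]]}}

```text
clock: 19.65
tool_pos: [0.5931, 0.0358, 0.2525]
orientation: [-108.5, 89.8, 1.5]
force: [-2.0, 0.6, 10.4]
opening: 0.0233
```

Request:
{"name": "move_arm", "arguments": {"commands": [[[0.05,0,0,0],[0.05,0,0,0]]]}}

```text
clock: 19.85
tool_pos: [0.5931, 0.0358, 0.2516]
orientation: [-107.8, 89.8, 2.2]
force: [-2.2, 0.5, 12.2]
opening: 0.0231
```

Request:
{"name": "move_arm", "arguments": {"commands": [[[0.05,0,0,0],[0.05,0,0,0],[0.05,0,0,0]]]}}

```text
clock: 20.15
tool_pos: [0.5931, 0.0358, 0.2502]
orientation: [-107.8, 89.8, 2.3]
force: [-3.4, 0.4, 11.8]
opening: 0.0233
```

Request:
{"name": "move_arm", "arguments": {"commands": [[[0.04,0,0,0],[0.04,0,0,0]]]}}

```text
clock: 20.35
tool_pos: [0.5932, 0.0358, 0.2495]
orientation: [-109.5, 89.8, 0.5]
force: [-3.0, 0.3, 14.7]
opening: 0.0235
```

Request:
{"name": "move_arm", "arguments": {"commands": [[[0.04,0,0,0],[0.04,0,0,0]]]}}

```text
clock: 20.55
tool_pos: [0.5934, 0.0358, 0.2495]
orientation: [-108.0, 89.7, 2.1]
force: [-4.0, 0.7, 17.8]
opening: 0.0233
```

Request:
{"name": "move_arm", "arguments": {"commands": [[[0.04,0,0,0],[0.04,0,0,0]]]}}

```text
clock: 20.75
tool_pos: [0.5938, 0.0359, 0.2494]
orientation: [-106.4, 89.7, 3.6]
force: [-4.5, 2.0, 20.7]
opening: 0.0228
```

Motion stopped at TCP z 0.2495 with the force rising, which looks like the hard stop. I'll lift off and check the height.

Request:
{"name": "move_arm", "arguments": {"commands": [[[-0.5,0,0,0],[-2,0,0,0],[-2,0,0,0],[0,0,4,0],[0,0,4,0],[0,0,0,0],[0,0,0,0],[0,0,0,0]]]}}

```text
clock: 21.55
tool_pos: [0.5645, 0.1107, 0.2896]
orientation: [90.7, 89.9, -159.3]
force: [0.5, 0.6, -5.4]
opening: 0.0231
```

```bash
python3 - <<'E'
from h import *
o=get_obs();print(o['tool_pos'],o['force'])
for n in('wrist','scene','top'):
    p,d,cam,W=disc(n,(.592,.037),.169,.03,n+' burr')
    r=np.hypot(W[...,0]-.592,W[...,1]-.0365)
    h=W[...,2][(r<.009)&(W[...,2]<.19)]; print(n,'head z',np.nanmedian(h),len(h))
    a=W[...,2][(r<.0235)&(W[...,2]<.135)&(W[...,2]>.095)]; print('near z hist',np.histogram(a,bins=np.arange(.1,.135,.002))[0])
    u,v=map(int,proj(cam,(.592,.037,.13)));print(u,v)
    if n=='scene': q=p[v-40:v+40,u-45:u+45]
    if n=='wrist': w=p[max(v-40,0):v+40,u-45:u+45]
try: save('w5.png',np.hstack([w,q]),4.4)
except Exception as e: print(e); save('w5.png',q,5)
E
```

```text
[0.56445249 0.11074101 0.28958756] [ 0.4629149   0.56617206 -5.38141631]
wrist burr n 411
wrist burr ellipse px 184 189 [22. 22.] pos [0.591  0.0367 0.1692] ext [0.025 0.025 0.006]
wrist head z 0.16929726769840514 201
near z hist [  1   3   5   3  21 183  23  12  48  44  41  42  37  32  31  34  26]
192 180
scene burr n 89
scene burr ellipse px 290 163 [ 9. 11.] pos [0.5929 0.0338 0.1697] ext [0.026 0.026 0.008]
scene head z 0.1700910657914262 40
near z hist [ 6  5  6 12  7 26 21 15 18 15 19 18  9 18 16 14 14]
289 175
top burr n 0
top head z nan 0
near z hist [ 2  2  2  2 17 25 15  9  9  8 14 10  8  9  9  3  4]
226 175
  return np.nanmean(a, axis, out=out, keepdims=keepdims)
```

View pics/w5.png

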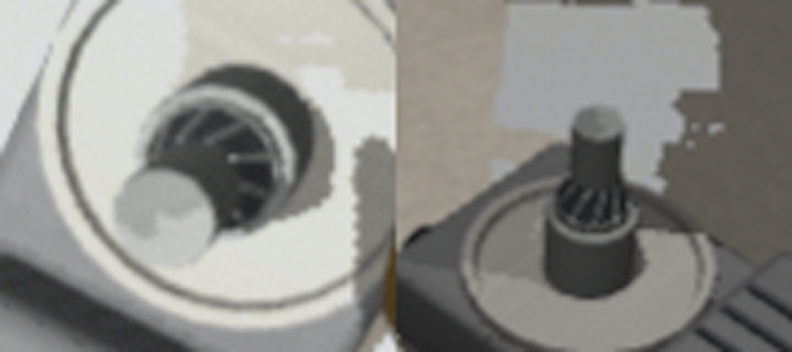

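The wrist view shows the collar flat on the nose. The head's top is at z 0.1692 and the nose face at about 0.111, a gap of 58 mm, so the burr is home. Now the pestle goes back to its old spot, well away from the mill.

```bash
python3 - <<'E'
from h import *
go([.461,.2585,.10])
E
```

```text
tool-axes cm to go: [19.    4.69 17.47]
```

Request:
{"name": "move_arm", "arguments": {"commands": [[[0,0.9,3.5,0],[0,0.9,3.5,0],[0,0.9,3.5,0],[2,1,3.5,0],[3,1,3.4,0],[3,0,0,0],[3,0,0,0],[3,0,0,0]]]}}

```text
clock: 22.5
tool_pos: [0.4613, 0.2584, 0.1496]
orientation: [-68.1, 90.0, 41.8]
force: [-0.6, 0.4, -5.5]
opening: 0.0235
```

Request:
{"name": "move_arm", "arguments": {"commands": [[[2,0,0,0],[1.5,0,0,0],[1,0,0,0],[0,0,0,0],[0,0,0,0],[0,0,0,0]]]}}

```text
clock: 23.1
tool_pos: [0.4618, 0.2589, 0.1065]
orientation: [-67.2, 89.9, 42.7]
force: [-0.4, -0.3, -5.0]
opening: 0.0235
```

Request:
{"name": "move_arm", "arguments": {"commands": [[[0.8,0,0,0],[0.8,0,0,0],[0.4,0,0,0],[0.3,0,0,0],[0,0,0,0],[0,0,0,0]]]}}

```text
clock: 23.7
tool_pos: [0.4612, 0.2585, 0.0824]
orientation: [153.8, 90.0, -96.2]
force: [0.6, 0.0, -5.8]
opening: 0.0235
```

Request:
{"name": "move_arm", "arguments": {"commands": [[[0.1,0,0,0],[0.1,0,0,0],[0,0,0,0]]]}}

```text
clock: 24.0
tool_pos: [0.4611, 0.2585, 0.0805]
orientation: [-11.6, 90.0, 98.4]
force: [0.9, -0.3, -4.8]
opening: 0.0234
```

Request:
{"name": "move_arm", "arguments": {"commands": [[[0.1,0,0,0],[0,0,0,0]]]}}

```text
clock: 24.2
tool_pos: [0.4613, 0.2586, 0.0798]
orientation: [-80.3, 90.0, 29.7]
force: [-1.0, 0.8, -1.0]
opening: 0.0232
```

Contact with the counter. A touch more, then release.

Request:
{"name": "move_arm", "arguments": {"commands": [[[0.03,0,0,0],[0,0,0,0],[0,0,0,0]]]}}

```text
clock: 24.5
tool_pos: [0.4614, 0.2587, 0.0797]
orientation: [-75.0, 90.0, 35.0]
force: [-2.5, -0.9, 5.1]
opening: 0.0231
```

Request:
{"name": "move_arm", "arguments": {"commands": [[[0,0,0,0],[0,0,0,0],[0,0,0,0],[0,0,0,0],[0,0,0,0],[0,0,0,0],[0,0,0,0],[0,0,0,0]]], "jaw": 7.5}}

```text
clock: 25.3
tool_pos: [0.4611, 0.2585, 0.0792]
orientation: [-161.2, 90.0, -51.2]
force: [0.7, -0.7, 0.0]
opening: 0.074
```

Request:
{"name": "move_arm", "arguments": {"commands": [[[-1,0,0,0],[-2,0,0,0],[-3,0,0,0],[-3,0,0,0],[-3,0,0,0],[-3,0,0,0],[0,0,0,0],[0,0,0,0]]]}}

```text
clock: 26.1
tool_pos: [0.4612, 0.2587, 0.2304]
orientation: [-55.6, 89.9, 54.4]
force: [-0.2, -0.9, -1.8]
opening: 0.0752
```

```bash
python3 - <<'E'
from h import *
o=get_obs();print(o['clock'],o['tool_pos'],o['force'],o['opening'])
s=np.load('s.npz')
p,d,cam,W=disc('wrist',(.461,.2585),.119,.03,'pestle')
p,d,cam,W=disc('scene',(.592,.037),.1695,.03,'burr'); disc('scene',(.461,.2585),.119,.03,'pestle')
save('end.png',p,1.4)
p,d,cam,W=disc('top',(.592,.037),.1695,.03,'burr'); W0=cloud(cam,s['da'])
for k,(u,v) in dict(weight=(385,392),tin=(553,230),jar=(184,214),red=(608,350)).items():
    u,v=int(u/1.5),int(v/1.5); print(k,W0[v,u].round(3),W[v,u].round(3))
E
```

```text
26.1 [0.46121523 0.25871985 0.23044053] [-0.21315996 -0.90796334 -1.75543973] 0.075171956203678
pestle n 389
pestle ellipse px 255 190 [21. 22.] pos [0.4605 0.2575 0.1188] ext [0.024 0.023 0.006]
burr n 88
burr ellipse px 290 163 [ 9. 11.] pos [0.5932 0.0337 0.17  ] ext [0.027 0.028 0.007]
pestle n 46
pestle ellipse px 290 113 [5. 9.] pos [0.4617 0.2541 0.1177] ext [0.024 0.026 0.005]
burr n 102
burr ellipse px 225 174 [10. 11.] pos [0.5922 0.0372 0.1697] ext [0.025 0.022 0.007]
weight [ 0.396 -0.03   0.049] [ 0.396 -0.03   0.048]
tin [ 0.651 -0.291  0.101] [ 0.65  -0.29   0.103]
jar [0.677 0.29  0.089] [0.677 0.29  0.089]
red [ 0.464 -0.376  0.098] [ 0.464 -0.375  0.101]
```

View pics/end.png

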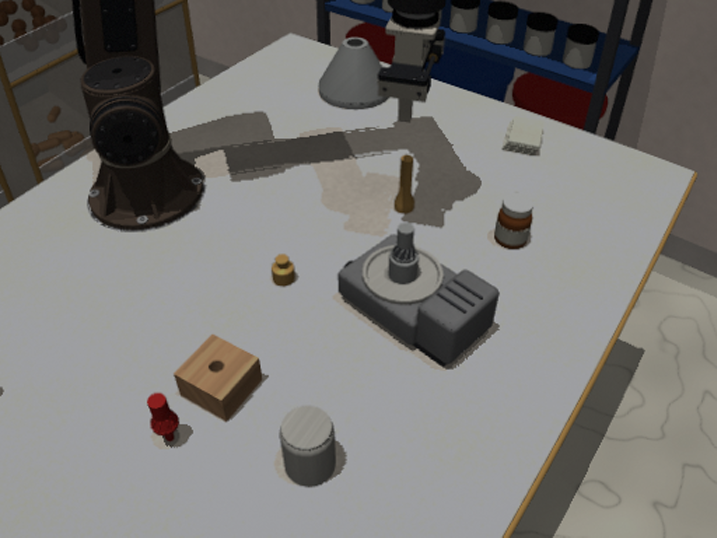

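The final view shows the burr upright in the mill at (403,245), the pestle standing free at (406,185) with the gripper above it, and the block empty. The other things haven't moved.

```bash
python3 -c "
from plant import close_job
print(close_job())"
```

```text
the job is handed in; nothing more can be done
None
```

I took the burr out of the block, set it in the socket with about 8 N of push and let go. I then drove it home with the pestle's foot in one slow, gentle press, not separate taps. The pestle is back upright at its original spot, and the job is handed in at about 26 s.

- **Seating:** the burr slid about 6 mm at 15–20 N. It then stopped while the push rose to about 25 N, under the 40 N limit. Its head top is at z 0.169–0.170 in three views and the nose face at about 0.111. That matches the 58 mm from collar to head top to within 1 mm, so the collar is down on the nose.
- **Pestle:** it stands at about (0.461, 0.258), with its top at z 0.119 and the gripper clear of it.
- **Other things:** the jar, tin, weight and red look-alike read the same as at the start to within 3 mm. Nothing had touched them.
- **Disagreement:** the scene camera places things about 3 mm off in y from the wrist and top cameras. That is slightly more than the stated calibration accuracy, and I used the wrist and top values.
- **Limits:** whether the taper is locked is judged from the hard stop and the height; I did not test it by pulling.

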